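# Key in a yarn stripe order

### The arm

A 6-joint arm with a two-finger parallel gripper is mounted at the origin on the work surface. World frame = base frame: x ahead of the robot, y to its left, z up, the work surface at z = 0. Lengths are in m, angles in degrees, forces in N, time in s.
With the tool pointing down it reaches from about 0.4 to 0.825 m from the base axis. Payload 7 kg.
Tool frame: the origin (TCP) lies at the centre of the arm's flange, where the gripper is bolted on; the fingertips stand 178 mm ahead of it and the grasp point (between the pads) lies 159 mm ahead of it (r.tips_ahead is the z of the fingertips in the tool frame, in m); z points along the fingers, y is the line along which they close (so a half turn about z gives the same grasp; the last joint's range is limited). The gripper opens to 88 mm and grips with 3 to 60 N. Pads are 19 mm wide; open, the fingers measure 130 mm over their backs; the gripper's body (78 mm by 193 mm) begins 47 mm behind the grasp point.
Start: joints at [81.824, 20.546, 0.682, 0, -70.136, -16.507], TCP at [0.282, 0.613, 0.405] pointing down, gripper open.
Joint ranges: [-176.03, 176.03], [-82.01, 121.73], [-58.28, 71.71], [-173.87, 95.51], [-174.79, -0.11], [-173.66, 173.66]. Speed limits (degrees/s): [136.94, 136.94, 172.46, 180, 180, 180].

### API

Orientations are given as [roll, pitch, yaw] about the fixed x, y, z axes, in that order (R = Rz(yaw) Ry(pitch) Rx(roll)).
In Python, from plant import r gives the robot as it stands. The module is installed in compiled form; this text tells all that it offers.
- The arm moves only by the shell command python3 -m pendant 'ROWS' [FORCE]. ROWS is JSON, a list that holds one entry, the list of rows, each a list of 7 numbers: the shift along the tool's x, y, z in m, then the turn, a rotation vector about the tool's x, y, z in degrees, then the gripper command: -1 is shut, 1 is fully open, values between are in proportion. A call has 1 to 5 rows; each row is the pose to reach, as a shift and turn from the pose commanded when the call began, along the tool's axes at that moment; what a row does not reach only later rows make up. A row lasts 1/10 s, in which the tool goes at most 50 mm and 8.59 degrees, less where a joint would pass 70% of its speed; a pose out of reach is approached as far as the arm can. A call with a gripper value outside its range is refused whole. The fingers move at their own pace and stop on an object; FORCE is the grip in N (left out, the last holds). Time passes only in rows, so rows that repeat a pose let the fingers close. It gives the time, the measured TCP pose, the force, the opening and the grip force at its end, in the units of the state.
- r.get_state(): the state, without advancing time (a new reading comes with each control period).
- r.capture(name): name is "side" or "top" or "wrist"; returns the picture (420x560x3 uint8, red, green, blue); there is no depth.
- r.camera_params(name): a dict with "fx", "fy", "cx", "cy" (pixels), "R" (3x3) and "t" (3): a world point X has camera coordinates R X + t. Camera axes: x right, y down, z forward; pixel columns grow to the right and rows downward; lengths in m; the calibration is good to about 2 mm. A picture is of the moment at which its call begins: read the wrist's pose just before it. camera_params takes no time and is no camera call; for the wrist camera it gives the pose at the moment of the call.
- r.close_job(): hands the job in; it is judged then, once.
The state is a dict: "time_s": time; "joints": joint angles; "qd": joint speeds; "joint_torque": joint torques, N m; "tcp_pos": TCP position; "eef_rot": TCP orientation; "contact_force": force on the tool from outside, world axes, zero at the start; "moment": the same for the moment, N m; "gripper_width": finger opening in m; "gripper_force": force on a finger pad.
Only numpy, scipy, OpenCV 4.12 (cv2) and the standard library are available. Lean on these libraries where they do the work, as an engineer would, in place of code of your own. Each camera call takes 0.05 s, during which the arm holds its last target. There are 200 camera calls.

### The job

Set up the stripe on the yarn-feeder box: with the fingertips, lightly press the pink key fully down, then the green key, then the blue key (each stays down by itself), and last tap the long white start bar down and let it spring back up. Leave the yellow key up, press nothing hard, and do not move, tip or lift the yarn cones, the thread spool or the phone.

Things in the scene. Friction and masses are not known exactly. Their poses are not given: they have to be found in the camera images.
- console: Grey yarn-feeder box fixed to the table, 170 (x) x 300 (y) x 50 mm high; origin: centre of its underside. Level top. Start bar along its near edge (-x); four key places at x = 30 mm, y = -93, -31, 31, 93 mm; four white yarn guides (20 mm across, 14 mm high) along x = 73 mm. Its position, yaw and which key is at which place vary.
- pink_collar: Thin black frame, 40 x 40 mm and 3 mm high, fixed on the box's top face around the pink key. Origin: centre of its underside, straight below the key, on the top face of the box; z up.
- pink_key_top (a point): Centre of the top face of the pink key, a square cap 30 x 30 mm. It stands 17 mm above the box's top face when up and 9 mm when the key is down and released; while it is pressed beyond that, its cushion lets it sink up to 4 mm more.
- pink_key (a joint): How far the pink key is pushed down, m: 0 up (as at the start), 0.008 fully down. It slides under about 2 N, does not spring back and stays where it is left. Its cap is cushioned by a spring that yields 0 to 4 mm under 3.5 to 9.5 N (not counted in this value); then it is hard. It counts as down beyond 0.005.
- green_collar: Thin black frame, 40 x 40 mm and 3 mm high, fixed on the box's top face around the green key. Origin: centre of its underside, straight below the key, on the top face of the box; z up.
- green_key_top (a point): Centre of the top face of the green key, a square cap 30 x 30 mm. It stands 17 mm above the box's top face when up and 9 mm when the key is down and released; while it is pressed beyond that, its cushion lets it sink up to 4 mm more.
- green_key (a joint): How far the green key is pushed down, m: 0 up (as at the start), 0.008 fully down. It slides under about 2 N, does not spring back and stays where it is left. Its cap is cushioned by a spring that yields 0 to 4 mm under 3.5 to 9.5 N (not counted in this value); then it is hard. It counts as down beyond 0.005.
- blue_collar: Thin black frame, 40 x 40 mm and 3 mm high, fixed on the box's top face around the blue key. Origin: centre of its underside, straight below the key, on the top face of the box; z up.
- blue_key_top (a point): Centre of the top face of the blue key, a square cap 30 x 30 mm. It stands 17 mm above the box's top face when up and 9 mm when the key is down and released; while it is pressed beyond that, its cushion lets it sink up to 4 mm more.
- blue_key (a joint): How far the blue key is pushed down, m: 0 up (as at the start), 0.008 fully down. It slides under about 2 N, does not spring back and stays where it is left. Its cap is cushioned by a spring that yields 0 to 4 mm under 3.5 to 9.5 N (not counted in this value); then it is hard. It counts as down beyond 0.005.
- yellow_collar: Thin black frame, 40 x 40 mm and 3 mm high, fixed on the box's top face around the yellow key. Origin: centre of its underside, straight below the key, on the top face of the box; z up.
- yellow_key_top (a point): Centre of the top face of the yellow key, a square cap 30 x 30 mm. It stands 17 mm above the box's top face when up and 9 mm when the key is down and released; while it is pressed beyond that, its cushion lets it sink up to 4 mm more.
- yellow_key (a joint): How far the yellow key is pushed down, m: 0 up (as at the start), 0.008 fully down. It slides under about 2 N, does not spring back and stays where it is left. Its cap is cushioned by a spring that yields 0 to 4 mm under 3.5 to 9.5 N (not counted in this value); then it is hard. It counts as down beyond 0.005.
- start_bar_top (a point): Centre of the top face of the long white start bar, 24 mm (along the box's x) x 150 mm (along its y), 14 mm above the box's top face when up. It lies on the box at x = -46 mm, y = 0.
- start_bar (a joint): How far the start bar is pushed down, m: 0 up, 0.010 fully down against a hard stop. A spring (1.5 N at the top, 8.5 N at the bottom) brings it back up; it counts as tapped beyond 0.003 (3.6 N) for 0.1 s.
- violet_cone: Loose violet cone of yarn standing on the table 230 to 280 mm to the left (+y) of the box's centre, 72 mm across at the foot, 44 mm near the top, 155 mm tall, about 0.25 kg. Origin: centre of its underside, z up. To be left alone.
- orange_cone: Loose orange cone of yarn standing on the table 230 to 280 mm to the right (-y) of the box's centre, 72 mm across at the foot, 44 mm near the top, 155 mm tall, about 0.25 kg. Origin: centre of its underside, z up. To be left alone.
- spool: Loose small wooden thread spool with teal thread, standing beyond the box, 36 mm across, 42 mm tall, 30 g. Origin: centre of its underside, z up. To be left alone.
- phone: Loose dark red telephone with a pale blank screen on a black stand, beyond the box, about 90 x 152 mm, 65 mm tall, 0.3 kg. Origin: centre of the stand's underside, z up. To be left alone.

How it is judged (in metres and radians):
On the way, in this order (a step that is already met when the one before it is completed fails the run):
1. the pink key is pressed down (value of joint pink_key above 0.005 m), for 0.1 s.
2. the green key is pressed down (value of joint green_key above 0.005 m), for 0.1 s.
3. the blue key is pressed down (value of joint blue_key above 0.005 m), for 0.1 s.
4. the start bar is tapped down (value of joint start_bar above 0.003 m), for 0.1 s.
At the end, for the whole second after the job is handed in: The pink, green and blue keys are down (beyond 5 of their 8 mm), the yellow key is up (within 3 mm), the start bar has sprung back (within 2 mm), and the cones, spool and phone stand upright, at rest, within 15 mm of where they were (value of joint each of pink_key, green_key, blue_key above 0.005 m and value of joint yellow_key below 0.003 m and value of joint start_bar below 0.002 m and distance of each of violet_cone, orange_cone, spool, phone from where it was at the start of the episode below 0.015 m and angle between each of violet_cone, orange_cone, spool, phone's own z axis and vertical below 0.1 rad and linear speed of each of violet_cone, orange_cone, spool, phone below 0.02 m/s); the robot touches nothing.
It fails at once if a key goes down (3 mm) out of order: green before pink is down, or blue before green is down ((value of joint green_key above 0.003 m and value of joint pink_key below 0.005 m) or (value of joint blue_key above 0.003 m and value of joint green_key below 0.005 m)).
It fails at once if the start bar is pushed before pink, green and blue are all down (value of joint start_bar above 0.002 m and not (value of joint each of pink_key, green_key, blue_key above 0.005 m)).
It fails at once if the yellow key is pushed (value of joint yellow_key above 0.003 m).
It fails at once if the box or a key is pressed hard (over 35 N) (contact force between any of the fingers, the arm and console above 35 N or contact force between any of the fingers, the arm and pink_collar above 35 N or contact force between any of the fingers, the arm and green_collar above 35 N or contact force between any of the fingers, the arm and blue_collar above 35 N or contact force between any of the fingers, the arm and yellow_collar above 35 N).
It fails at once if a cone, the spool or the phone is moved more than 15 mm, lifted or tipped (distance of any of violet_cone, orange_cone, spool, phone from where it was at the start of the episode above 0.015 m or angle between any of violet_cone, orange_cone, spool, phone's own z axis and vertical above 0.2 rad).
It also fails if it takes over 67 s, if anything falls off the work surface, if the arm or the gripper's body presses on something with over 40 N, if the wrist force passes 120 N, or if a joint passes its speed limit or range.

## Working session

There is one attempt and no reset: what is moved stays moved. The work goes in short steps, Python scripts to look and compute and a shell command to move; the robot and the scene stay as the last step left them, time stands still between calls to the robot, and variables do not carry over. Pictures are saved under pics/ and viewed, at most 10 in all, crops included, and the job is handed in when it is done.

```bash
mkdir -p pics
python3 - <<'E'
from plant import r
import cv2
s=r.get_state();print(s)
for n in("top","side"):
    im=r.capture(n);cv2.imwrite(f"pics/{n}0.png",im[:,:,::-1]);p=r.camera_params(n);print(n,p)
E
```

```text
{'time_s': 0.0, 'joints': array([ 8.18242844e+01,  2.05929747e+01,  6.32874850e-01, -2.19987721e-02,
       -7.01356129e+01, -1.65093346e+01]), 'qd': array([-0.03208239,  0.04796644,  0.010162  , -0.01592379,  0.01809191,
        0.00908249]), 'joint_torque': array([ 1.28298463e-03, -5.82720029e+01,  2.93057102e+01,  6.99721277e+00,
        6.89860142e-03, -1.52816228e-04]), 'tcp_pos': array([0.28178747, 0.61315043, 0.40369232]), 'eef_rot': array([ 1.79902356e+02, -7.37434707e-03, -2.46925363e+01]), 'contact_force': array([ 0.50228732, -1.0447423 ,  0.27529374]), 'moment': array([0.00110232, 0.02319984, 0.01135092]), 'gripper_force': 0.0, 'gripper_width': 0.08784311406591272}
top {'fx': 402.9997162518834, 'fy': 402.9997162518834, 'cx': 289.6220152671574, 'cy': 205.67853911724148, 'R': array([[-0.0074933 , -0.99996119,  0.0046343 ],
       [-0.99887065,  0.00726753, -0.04695318],
       [ 0.04691768, -0.0049809 , -0.99888634]]), 't': array([0.02683817, 0.64394335, 1.07441839])}
side {'fx': 412.77025245602056, 'fy': 412.77025245602056, 'cx': 283.7782977680868, 'cy': 214.03692044587785, 'R': array([[-0.90497366, -0.42527883,  0.01267232],
       [-0.30450582,  0.62659766, -0.71739221],
       [ 0.29715127, -0.65307985, -0.69655426]]), 't': array([0.59223619, 0.23357937, 0.83297198])}
```

View pics/top0.png

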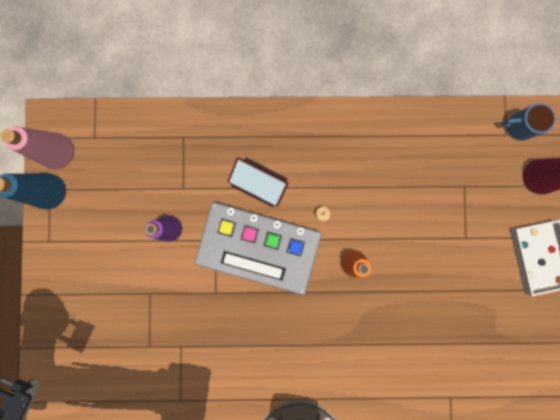

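View pics/side0.png

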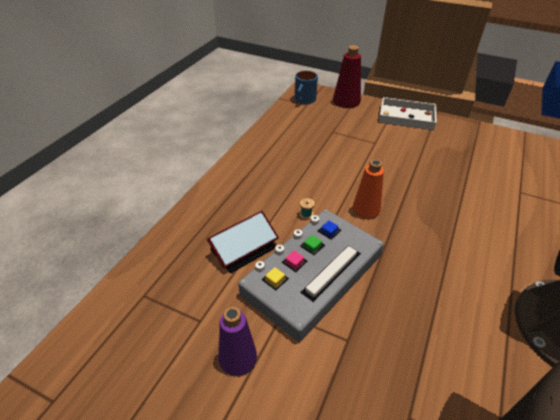

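The top view shows yellow (227,228), pink (250,234), green (273,240), blue (296,247), the bar (253,265), the cones at (163,229) and (356,264), and the phone and spool beyond the box. The side view shows the same order. Next I measure by colour masks in both views.

```bash
cat > h.py <<'E'
import numpy as np,cv2
def ray(p,uv,z):
    R,t=np.array(p["R"]),np.array(p["t"]);c=-R.T@t
    d=R.T@np.array([(uv[0]-p["cx"])/p["fx"],(uv[1]-p["cy"])/p["fy"],1]);return c+d*(z-c[2])/d[2]
def tri(p1,a,p2,b):
    P=[np.array([[p["fx"],0,p["cx"]],[0,p["fy"],p["cy"]],[0,0,1]])@np.c_[p["R"],p["t"]] for p in(p1,p2)]
    X=cv2.triangulatePoints(P[0],P[1],np.array(a,float).reshape(2,1),np.array(b,float).reshape(2,1));return (X[:3]/X[3]).ravel()
H={"yellow":(25,35),"pink":(160,175),"green":(50,70),"blue":(105,125)}
def blob(im,k,box,smin=150,vmin=150):
    h=cv2.cvtColor(im,cv2.COLOR_RGB2HSV);x0,y0,x1,y1=box
    m=((h[...,2]>200)&(h[...,1]<60)) if k=="bar" else ((h[...,0]>=H[k][0])&(h[...,0]<=H[k][1])&(h[...,1]>smin)&(h[...,2]>vmin))
    m=m.astype(np.uint8);q=np.zeros_like(m);q[y0:y1,x0:x1]=m[y0:y1,x0:x1]
    n,l,st,c=cv2.connectedComponentsWithStats(q)
    if n<2:return None,0
    i=1+np.argmax(st[1:,4]);return c[i],st[i,4]
E
python3 - <<'E'
from plant import r
from h import *
B={"top":(195,200,322,295),"side":(238,205,385,335)};im={n:r.capture(n) for n in B};p={n:r.camera_params(n) for n in B}
loc={"yellow":(.03,.093),"pink":(.03,.031),"green":(.03,-.031),"blue":(.03,-.093),"bar":(-.046,0)}
W=[];L=[]
for k in loc:
    o={n:blob(im[n],k,B[n],150,110) for n in B};z=.064 if k=="bar" else .067
    a=ray(p["top"],o["top"][0],z);b=ray(p["side"],o["side"][0],z);t=tri(p["top"],o["top"][0],p["side"],o["side"][0])
    print(k,[(o[n][0].round(1),o[n][1]) for n in B],a.round(4),b.round(4),t.round(4));W.append(a[:2]);L.append(loc[k])
W=np.array(W);L=np.array(L);w=W-W.mean(0);l=L-L.mean(0)
y=np.arctan2((l[:,0]*w[:,1]-l[:,1]*w[:,0]).sum(),(l*w).sum());R=np.array([[np.cos(y),-np.sin(y)],[np.sin(y),np.cos(y)]]);c=W.mean(0)-R@L.mean(0)
print("yaw",np.degrees(y),"c",c)
for k,q in loc.items():print(k,(c+R@q).round(4),np.hypot(*(c+R@q)))
print("res",((L@R.T+c)-W).round(4).tolist())
E
```

```text
yellow [(array([225.7, 227.2]), np.int32(132)), (array([274.8, 274.2]), np.int32(115))] [0.5876 0.1867 0.067 ] [0.5884 0.1854 0.067 ] [0.5877 0.1865 0.0686]
pink [(array([245. , 231.1]), np.int32(14)), (array([294.4, 258. ]), np.int32(149))] [0.5771 0.1373 0.067 ] [0.5699 0.129  0.067 ] [0.5726 0.135  0.0726]
green [(array([269.8, 237. ]), np.int32(4)), (array([312.9, 241.6]), np.int32(108))] [0.5616 0.0739 0.067 ] [0.5525 0.069  0.067 ] [0.5567 0.0721 0.0686]
blue [(array([295.3, 246.8]), np.int32(123)), (array([329.6, 226.5]), np.int32(114))] [0.536  0.0087 0.067 ] [0.5356 0.0095 0.067 ] [0.5359 0.0086 0.066 ]
bar [(array([252.4, 265.7]), np.int32(500)), (array([252.6, 234. ]), np.int32(901))] [0.4886 0.1188 0.064 ] [0.6836 0.1039 0.064 ] [0.5688 0.1539 0.1813]
yaw -15.249672177645273 c [0.53591204 0.10897496]
yellow [0.5893 0.1908] 0.6194375881272989
pink [0.573 0.131] 0.5877915996664549
green [0.5567 0.0712] 0.5612334662971684
blue [0.5404 0.0114] 0.5405136841426124
bar [0.4915 0.1211] 0.5062236816438542
res [[0.0017, 0.0041], [-0.0041, -0.0063], [-0.0049, -0.0027], [0.0044, 0.0027], [0.003, 0.0022]]
```

Yellow and blue agree within 1 mm in both views and are 185 mm apart, where 186 mm is expected. Interpolating gives a yaw of -16.4°, with pink about (.570,.128), green (.553,.069), blue (.536,.009) and the bar (.489,.119). The bar matches its own measurement, and the poor top masks for pink and green are ignored. I'll turn the tool so the long gripper body lies along the box's x, away from the cones, and close the fingers.

```bash
python3 -m pendant '[[[0,0,0,0,0,8.2,-1],[0,0,0,0,0,16.4,-1],[0,0,0,0,0,24.6,-1],[0,0,0,0,0,32.8,-1],[0,0,0,0,0,40.9,-1]]]' 20; python3 -m pendant '[[[0,0,0,0,0,8.2,-1],[0,0,0,0,0,16.4,-1],[0,0,0,0,0,24.6,-1],[0,0,0,0,0,32.8,-1],[0,0,0,0,0,40.9,-1]]]'
cat > go.py <<'E'
import sys,numpy as np
from plant import r
from scipy.spatial.transform import Rotation as Ro
s=r.get_state();R=Ro.from_euler("xyz",s["eef_rot"],degrees=True).as_matrix()
T=np.array([float(v) for v in sys.argv[1:4]]);print("tips",s["tcp_pos"]+R@[0,0,r.tips_ahead],"rot",s["eef_rot"],"w",s["gripper_width"],"F",s["contact_force"],"t",s["time_s"])
print("tool shift",(R.T@(T-s["tcp_pos"]-R@[0,0,r.tips_ahead])).round(4))
E
python3 go.py .5704 .128 .13
```

```text
time_s: 0.7
tcp_pos: [0.2819, 0.6132, 0.4044]
eef_rot: [180.0, -0.0, -65.9]
contact_force: [0.1, 0.2, 0.5]
gripper_width: 0.0533
gripper_force: 0.0
time_s: 1.2
tcp_pos: [0.2819, 0.6132, 0.4044]
eef_rot: [180.0, -0.0, -106.8]
contact_force: [-0.2, -0.1, 0.7]
gripper_width: 0.0137
gripper_force: 0.0
tips [0.28182042 0.61314449 0.22628611] rot [ 1.79996290e+02 -2.92514382e-02 -1.06826435e+02] w 0.013698529737134627 F [-0.18607398 -0.06103541  0.6707913 ] t 1.2
tool shift [ 0.3808 -0.4167  0.0965]
```

```bash
python3 -m pendant '[[[0.032,-0.035,0,0,0,0,-1],[0.064,-0.070,0,0,0,0,-1],[0.095,-0.104,0,0,0,0,-1],[0.127,-0.139,0,0,0,0,-1],[0.159,-0.174,0,0,0,0,-1]]]'; python3 -m pendant '[[[0.032,-0.035,0,0,0,0,-1],[0.064,-0.070,0,0,0,0,-1],[0.095,-0.104,0,0,0,0,-1],[0.127,-0.139,0,0,0,0,-1],[0.159,-0.174,0,0,0,0,-1]]]';  python3 -m pendant '[[[0.032,-0.035,0,0,0,0,-1],[0.063,-0.069,0,0,0,0,-1],[0.063,-0.069,0.03,0,0,0,-1],[0.063,-0.069,0.06,0,0,0,-1],[0.063,-0.069,0.06,0,0,0,-1]]]'; python3 go.py .5704 .128 .09
```

```text
time_s: 1.7
tcp_pos: [0.4041, 0.4097, 0.4047]
eef_rot: [180.0, -0.0, -106.5]
contact_force: [1.1, -0.3, 0.1]
gripper_width: 0.0007
gripper_force: 0.0
time_s: 2.2
tcp_pos: [0.5259, 0.2079, 0.4048]
eef_rot: [-180.0, 0.0, -106.5]
contact_force: [-0.1, 1.1, 0.0]
gripper_width: 0.0003
gripper_force: 0.0
time_s: 2.7
tcp_pos: [0.5724, 0.1284, 0.3406]
eef_rot: [179.7, -0.3, -106.6]
contact_force: [-1.3, 0.8, 0.2]
gripper_width: -0.0001
gripper_force: 0.0
tips [0.57119697 0.12795441 0.16247881] rot [ 179.66450374   -0.26342823 -106.5950264 ] w -5.27798673227648e-05 F [-1.30504706  0.80201961  0.17489596] t 2.7
tool shift [-0.0001  0.0004  0.0725]
```

```bash
python3 -m pendant '[[[0,0,0.025,0,0,0,-1],[0,0,0.05,0,0,0,-1],[0,0,0.072,0,0,0,-1],[0,0,0.072,0,0,0,-1],[0,0,0.072,0,0,0,-1]]]'; python3 go.py .5704 .128 .067
python3 - <<'E'
from plant import r
import cv2
a=r.capture("side")[170:350,200:420];b=r.capture("top")
a=cv2.resize(a,None,fx=2,fy=2);b=cv2.resize(b[190:310,180:340],(480,360))
cv2.imwrite("pics/c1.png",cv2.hconcat([a[:,:400],b[:,:400]])[:,:,::-1])
E
```

```text
time_s: 3.2
tcp_pos: [0.5742, 0.1302, 0.274]
eef_rot: [-179.9, 0.0, -106.4]
contact_force: [0.9, -0.7, 0.7]
gripper_width: 0.0003
gripper_force: 0.0
tips [0.57432801 0.13017348 0.09593347] rot [-1.79947752e+02  4.02478020e-03 -1.06420721e+02] w 0.0003249288020318428 F [ 0.93412148 -0.66373204  0.65027717] t 3.2
tool shift [0.0032 0.0032 0.0289]
```

View pics/c1.png

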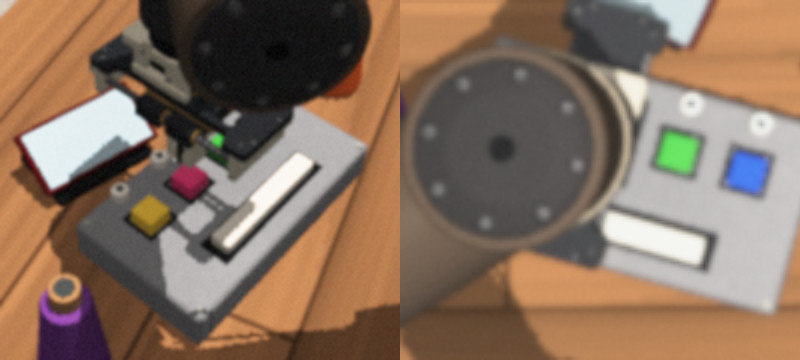

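The side crop shows the gripper over the box, with its parts near crop pixels (185,150) and (235,160). The closed tips are hard to tell apart, so I'll project the tip point and check with a closer crop and the wrist view.

Run:
```python
from plant import r
import cv2,numpy as np
from h import *
p=r.camera_params("side")
im=r.capture("side")[:,:,::-1].copy()
def pj(p,X):
    c=p["R"]@np.array(X)+p["t"];return p["fx"]*c[0]/c[2]+p["cx"],p["fy"]*c[1]/c[2]+p["cy"]
s=r.get_state();t=s["tcp_pos"]-[0,0,.178];print(pj(p,t),pj(p,(.5704,.128,.067)))
a=cv2.resize(im[190:310,230:363],None,fx=3,fy=3)
u,v=pj(p,t);cv2.circle(a,(int((u-230)*3),int((v-190)*3)),4,(0,255,255),1)
w=cv2.resize(r.capture("wrist")[:,:,::-1],(480,360))[:,:400]
pw=r.camera_params("wrist");print("wrist pj key",np.array(pj(pw,(.5704,.128,.067)))*.857,"tip",np.array(pj(pw,t))*.857)
cv2.imwrite("pics/c2.png",cv2.hconcat([a,w]))
```

```text
(np.float64(292.72855184790455), np.float64(248.4485718153067)) (np.float64(294.403972534281), np.float64(257.5893821463796))
wrist pj key [247.44955244 208.77929313] tip [243.46625845 230.1300752 ]
```

View pics/c2.png

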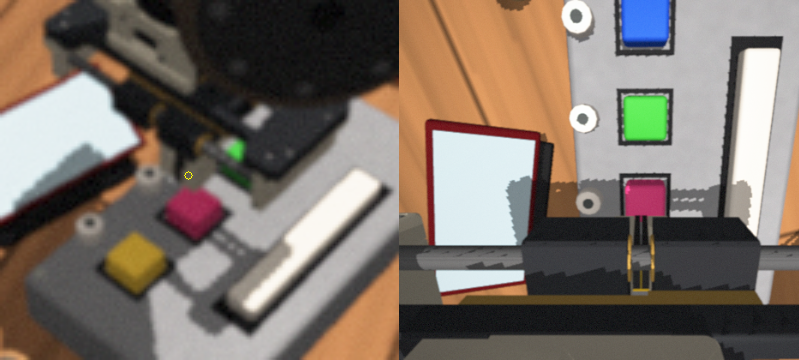

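The wrist view shows the closed fingers at crop x 241 and the pink key's centre at crop x 245, so they line up. Green is at crop (245,118). I'll refine the positions with the wrist camera.

Run:
```python
from plant import r
from h import *
p=r.camera_params("wrist");im=r.capture("wrist")
for k in("green","blue","pink"):
    c,a=blob(im,k,(0,0,560,420),120,120);print(k,c,a,ray(p,c,.067))
```

```text
green [286.73700664 137.44783118] 2559 [0.55323985 0.06428114 0.067     ]
blue [286.5975833   23.88246064] 2731 [0.53705489 0.00825215 0.067     ]
pink [286.38204833 232.55063291] 1738 [0.5697552  0.12037807 0.067     ]
```

```bash
python3 -m pendant '[[[0.004,0.003,0,0,0,0,-1],[0.004,0.003,0.01,0,0,0,-1],[0.004,0.003,0.02,0,0,0,-1],[0.004,0.003,0.024,0,0,0,-1],[0.004,0.003,0.024,0,0,0,-1]]]';python3 -m pendant '[[[0,0,0.002,0,0,0,-1],[0,0,0.004,0,0,0,-1],[0,0,0.006,0,0,0,-1],[0,0,0.006,0,0,0,-1],[0,0,0.006,0,0,0,-1]]]'; python3 go.py .570 .127 .057
```

```text
time_s: 3.95
tcp_pos: [0.5693, 0.1265, 0.2473]
eef_rot: [179.9, -0.1, -106.5]
contact_force: [-0.2, -0.5, -0.1]
gripper_width: 0.0007
gripper_force: 0.0
time_s: 4.45
tcp_pos: [0.5696, 0.1267, 0.2427]
eef_rot: [180.0, 0.0, -106.5]
contact_force: [-0.4, -0.0, 0.5]
gripper_width: 0.0004
gripper_force: 0.0
tips [0.56963103 0.12665647 0.06455472] rot [ 1.79998972e+02  6.95465329e-04 -1.06483608e+02] w 0.0003856104598074652 F [-0.39500005 -0.02303634  0.48434272] t 4.45
tool shift [-0.0004 -0.0003  0.0076]
```

```bash
python3 -m pendant '[[[0,0,0.001,0,0,0,-1],[0,0,0.002,0,0,0,-1],[0,0,0.003,0,0,0,-1],[0,0,0.003,0,0,0,-1]]]'|grep -E "pos|force";python3 -m pendant '[[[0,0,0.001,0,0,0,-1],[0,0,0.002,0,0,0,-1],[0,0,0.003,0,0,0,-1],[0,0,0.003,0,0,0,-1]]]'|grep -E "pos|force"; python3 go.py .570 .127 .057
```

```text
tcp_pos: [0.5696, 0.1267, 0.2395]
contact_force: [-0.8, 0.3, 0.2]
gripper_force: 0.2
tcp_pos: [0.5697, 0.1267, 0.2368]
contact_force: [-1.5, 0.2, 3.9]
gripper_force: 2.2
tips [0.56969249 0.12666914 0.05867545] rot [-1.79994125e+02  4.36339696e-04 -1.06479096e+02] w 0.0007684943039542292 F [-1.49874991  0.2226349   3.9101279 ] t 5.25
tool shift [-0.0004 -0.0002  0.0017]
```

```bash
for i in 1 ; do python3 -m pendant '[[[0,0,0.001,0,0,0,-1],[0,0,0.001,0,0,0,-1],[0,0,0.001,0,0,0,-1]]]'|grep -E "pos|t_force"; python3 -m pendant '[[[0,0,0.001,0,0,0,-1],[0,0,0.001,0,0,0,-1],[0,0,0.001,0,0,0,-1]]]'|grep -E "pos|t_force"; done
```

```text
tcp_pos: [0.5697, 0.1267, 0.2359]
contact_force: [-2.6, 0.3, 5.8]
tcp_pos: [0.5697, 0.1267, 0.2351]
contact_force: [-2.2, -0.6, 6.6]
```

```bash
python3 -m pendant '[[[0,0,-0.01,0,0,0,-1],[0,0,-0.03,0,0,0,-1],[0.031,0,-0.03,0,0,0,-1],[0.062,0,-0.03,0,0,0,-1],[0.062,0,-0.03,0,0,0,-1]]]' >/dev/null; python3 -m pendant '[[[0,0,0.008,0,0,0,-1],[0,0,0.015,0,0,0,-1],[0,0,0.018,0,0,0,-1],[0,0,0.018,0,0,0,-1]]]'; python3 go.py .553 .067 .057
python3 - <<'E'
from plant import r
import cv2
a=cv2.resize(r.capture("side")[190:310,230:363],None,fx=3,fy=3)
w=cv2.resize(r.capture("wrist"),(480,360))[:,:400]
cv2.imwrite("pics/c3.png",cv2.hconcat([a,w])[:,:,::-1])
E
```

```text
time_s: 6.75
tcp_pos: [0.552, 0.0677, 0.2457]
eef_rot: [179.9, -0.1, -106.4]
contact_force: [0.2, 0.5, 0.1]
gripper_width: 0.0005
gripper_force: 0.0
tips [0.55176644 0.06755661 0.067553  ] rot [ 1.79931165e+02 -6.21997327e-02 -1.06447150e+02] w 0.0004966153073971808 F [0.20530813 0.50721403 0.06415084] t 6.75
tool shift [ 0.0002 -0.0014  0.0106]
```

View pics/c3.png

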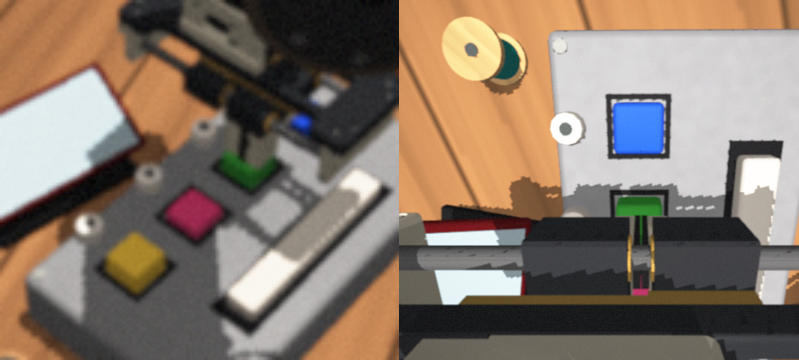

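The side crop shows pink at (193,212) lower than yellow at (135,263), and the fingertips centred on green at (248,165). I'll press green the same way.

```bash
python3 -m pendant '[[[0,0,0.002,0,0,0,-1],[0,0,0.004,0,0,0,-1],[0,0,0.006,0,0,0,-1],[0,0,0.008,0,0,0,-1],[0,0,0.008,0,0,0,-1]]]'|grep -E "pos|t_force"; python3 -m pendant '[[[0,0,0.001,0,0,0,-1],[0,0,0.002,0,0,0,-1],[0,0,0.002,0,0,0,-1],[0,0,0.002,0,0,0,-1]]]'|grep -E "pos|t_force"
```

```text
tcp_pos: [0.552, 0.0672, 0.2384]
contact_force: [0.3, -0.0, 1.3]
tcp_pos: [0.552, 0.0672, 0.2368]
contact_force: [-0.9, 0.6, 3.5]
```

```bash
python3 -m pendant '[[[0,0,0.001,0,0,0,-1],[0,0,0.002,0,0,0,-1],[0,0,0.002,0,0,0,-1],[0,0,0.002,0,0,0,-1]]]'|grep -E "pos|t_force"
```

```text
tcp_pos: [0.552, 0.0672, 0.235]
contact_force: [-2.9, 0.6, 6.6]
```

Green went down with the same force and height as pink. Next is blue.

```bash
python3 -m pendant '[[[0,0,-0.01,0,0,0,-1],[0,0,-0.03,0,0,0,-1],[0.031,0,-0.03,0,0,0,-1],[0.062,0,-0.03,0,0,0,-1],[0.062,0,-0.03,0,0,0,-1]]]' >/dev/null; python3 -m pendant '[[[0,0,0.008,0,0,0,-1],[0,0,0.015,0,0,0,-1],[0,0,0.018,0,0,0,-1],[0,0,0.018,0,0,0,-1]]]'|grep -E "pos|t_force"; python3 go.py .536 .0085 .057; python3 -m pendant '[[[0,0,0.002,0,0,0,-1],[0,0,0.004,0,0,0,-1],[0,0,0.006,0,0,0,-1],[0,0,0.008,0,0,0,-1],[0,0,0.008,0,0,0,-1]]]'|grep -E "pos|t_force"; python3 -m pendant '[[[0,0,0.001,0,0,0,-1],[0,0,0.002,0,0,0,-1],[0,0,0.002,0,0,0,-1],[0,0,0.002,0,0,0,-1]]]'|grep -E "pos|t_force"
```

```text
tcp_pos: [0.5344, 0.0082, 0.2457]
contact_force: [0.7, 0.2, 0.4]
tips [0.53414587 0.00810098 0.06759794] rot [ 1.79923094e+02 -5.90053659e-02 -1.06443051e+02] w -0.00030034821085488843 F [0.68393091 0.18029591 0.43392978] t 9.05
tool shift [-0.0009 -0.0017  0.0106]
tcp_pos: [0.5345, 0.0078, 0.2385]
contact_force: [-0.0, -0.1, -0.7]
tcp_pos: [0.5345, 0.0077, 0.2368]
contact_force: [-1.4, 0.9, 3.9]
```

```bash
python3 -m pendant '[[[0,0,0.001,0,0,0,-1],[0,0,0.002,0,0,0,-1],[0,0,0.002,0,0,0,-1],[0,0,0.002,0,0,0,-1]]]'|grep -E "pos|t_force";  python3 -m pendant '[[[0,0,-0.02,0,0,0,-1],[0,0,-0.04,0,0,0,-1],[-0.031,0.025,-0.04,0,0,0,-1],[-0.062,0.050,-0.04,0,0,0,-1],[-0.093,0.075,-0.04,0,0,0,-1]]]' >/dev/null; python3 -m pendant '[[[0,0,0.005,0,0,0,-1],[0,0,0.02,0,0,0,-1],[0,0,0.027,0,0,0,-1],[0,0,0.027,0,0,0,-1],[0,0,0.027,0,0,0,-1]]]'|grep -E "pos|t_force"; python3 go.py .489 .119 .059
python3 - <<'E'
from plant import r
import cv2
a=cv2.resize(r.capture("side")[190:310,230:363],None,fx=3,fy=3)
w=cv2.resize(r.capture("wrist"),(480,360))[:,:400]
cv2.imwrite("pics/c4.png",cv2.hconcat([a,w])[:,:,::-1])
E
```

```text
tcp_pos: [0.5345, 0.0077, 0.235]
contact_force: [-2.7, -0.0, 6.8]
tcp_pos: [0.4891, 0.1178, 0.2476]
contact_force: [0.3, 0.4, 0.9]
tips [0.48905303 0.11768149 0.06946373] rot [ 1.79982497e+02 -3.80494513e-02 -1.06518424e+02] w 0.00032595391062638173 F [0.29465027 0.43794111 0.899044  ] t 11.35
tool shift [-0.0013  0.0004  0.0105]
```

View pics/c4.png

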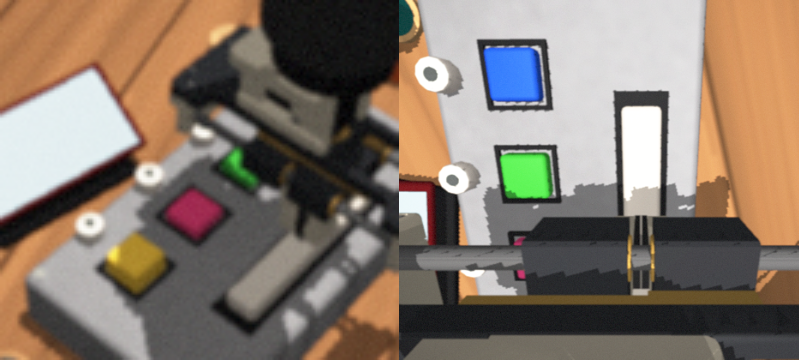

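The fingertips stand on the bar's centre line at crop (300,235), and pink, green and blue are visibly low. Now I press the bar to about 6 mm of its 10 mm travel.

```bash
python3 -m pendant '[[[0,0,0.003,0,0,0,-1],[0,0,0.006,0,0,0,-1],[0,0,0.009,0,0,0,-1],[0,0,0.011,0,0,0,-1],[0,0,0.011,0,0,0,-1]]]'|grep -E "pos|t_force"; python3 -m pendant '[[[0,0,0.001,0,0,0,-1],[0,0,0.001,0,0,0,-1],[0,0,0.001,0,0,0,-1]]]'|grep -E "pos|t_force"
```

```text
tcp_pos: [0.4891, 0.1182, 0.2367]
contact_force: [-0.3, -0.8, 4.7]
tcp_pos: [0.4891, 0.1182, 0.2361]
contact_force: [0.0, -1.7, 5.2]
```

The bar is held at 5.2 N, which is about 5 mm down, so it counts as tapped. I lift off and check.

```bash
python3 -m pendant '[[[0,0,-0.02,0,0,0,-1],[0,0,-0.06,0,0,0,-1],[0,0,-0.11,0,0,0,-1],[0,0,-0.15,0,0,0,-1],[0,0,-0.15,0,0,0,-1]]]'|grep -E "pos|t_force"; python3 -m pendant '[[[-0.05,0.04,0,0,0,0,-1],[-0.09,0.06,0,0,0,0,-1],[-0.12,0.06,0,0,0,0,-1],[-0.12,0.06,0,0,0,0,-1],[-0.12,0.06,0,0,0,0,-1]]]'|grep -E "pos|t_force"
python3 - <<'E'
from plant import r
import cv2
cv2.imwrite("pics/c5.png",cv2.resize(r.capture("side")[180:390,170:430],None,fx=2.8,fy=2.8)[:,:,::-1])
E
```

```text
tcp_pos: [0.4901, 0.1188, 0.3915]
contact_force: [0.6, -0.4, -0.5]
tcp_pos: [0.465, 0.2511, 0.3847]
contact_force: [0.2, -0.3, 0.0]
```

View pics/c5.png

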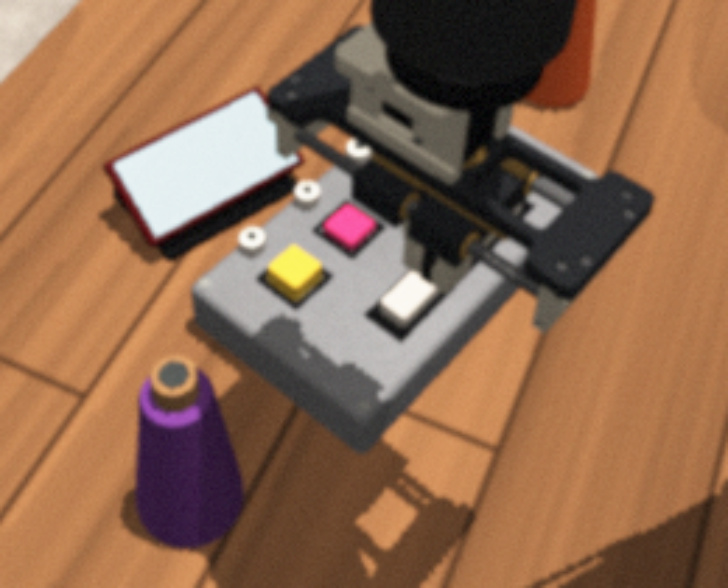

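The crop shows yellow up at (297,268), pink down at (349,227), the bar sprung back up at (408,298), and the cones and phone standing as before. The arm is clear, and green and blue looked low in the previous view, so I hand in.

```bash
python3 -c "
from plant import r
print(r.close_job())"
```

```text
the job is handed in; nothing more can be done
None
```

The job is handed in: pink, green and blue were pressed down in order at under 7 N each, the start bar was tapped at about 5 N and sprang back, yellow stayed up, and the arm ended clear of everything; no verdict was returned.

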